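# Check a glued corner seam with a spring-tipped probe

### The arm

A 6-joint arm with a two-finger parallel gripper is mounted at the origin on a cart in front of the work surface, level with it; the furniture and walls round the work are solid. World frame = base frame: x ahead of the robot, y to its left, z up, the work surface at z = 0. Lengths are in m, angles in rad, forces in N, time in s.
With the tool pointing down it reaches from about 0.35 to 0.775 m from the base axis. Payload 5.5 kg.
Tool frame: the origin (TCP) lies at the very end of the fingers, on their centre line; the grasp point (between the pads) lies 19 mm behind it; z points along the fingers, y is the line along which they close (so a half turn about z gives the same grasp; the last joint's range is limited). The gripper opens to 85 mm and grips with 20 to 120 N. Pads are 22 mm wide; open, the fingers measure 114 mm over their backs; the gripper's body (76 mm by 85 mm) begins 54 mm behind the grasp point. The pads swing forward as they close: fully open they stand 13 mm farther back than shut.
Start: joints at [-1.313, 0.313, 0.046, 1.304, 0, 1.431], TCP at [0.223, -0.53, 0.231] pointing down, gripper open.
Joint ranges: [-2.76, 2.76], [-0.86, 1.69], [-1.03, 1.26], [-2.2, 2.34], [-1.47, 1.5], [-3.14, 3.14]. Speed limits (rad/s): [2.57, 2.57, 3.14, 3.14, 3.14, 3.14].

### API

Orientations are given as a unit quaternion [w, x, y, z].
In Python, from bench import state, capture, get_calibration, order gives the robot as it stands. The module is installed in compiled form; this text tells all that it offers.
- The arm moves only by the tool step_arm, never from a script. Its argument "targets" is a list of rows, each an object with "linear": the shift along the tool's x, y, z scaled (see below), a list of three; "dr": the turn, a rotation vector about the tool's x, y, z scaled (see below), a list of three; "claw": the closure in counts, from 0 (fully open) to 255 (shut). In form: [{"linear": [tx, ty, tz], "dr": [ax, ay, az], "claw": claw}, ...]. A call has 1 to 10 rows; each row shifts and turns the commanded pose from where the row before left it, along the tool's axes as they then stand; what a row does not reach is not made up. The controller multiplies each number of a shift by 0.15 m and each number of a turn by 30 degrees. A row lasts 1/12 s, in which the tool goes at most 41.7 mm and 7.16 degrees, less where a joint would pass 70% of its speed; a pose out of reach is approached as far as the arm can. A call with a number of a shift or a turn outside -1 to 1 is refused whole. A call with a gripper value outside its range is refused whole. The fingers move at their own pace and stop on an object; "squeeze" is the grip in N (left out, the last holds). Time passes only in rows, so rows that do not move let the fingers close. It gives the time, the measured TCP pose, the force, the opening and the grip force at its end, in the units of the state.
- state(): the state, without advancing time (a new reading comes with each control period).
- capture(name): name is "side" or "top" or "wrist"; returns the picture (400x640x3 uint8, red, green, blue); there is no depth.
- get_calibration(name): a dict with "fx", "fy", "cx", "cy" (pixels), "distortion" ([k1, k2, p1, p2, k3] as OpenCV has them; the pictures are not rectified), "world_to_cam" (4x4, takes a point from world to camera coordinates). Camera axes: x right, y down, z forward; pixel columns grow to the right and rows downward; lengths in m; the calibration is good to about 2 mm. A picture is of the moment at which its call begins: read the wrist's pose just before it. get_calibration takes no time and is no camera call; for the wrist camera it gives the pose at the moment of the call.
- order.hand_in(): hands the job in; it is judged then, once.
The state is a dict: "time": time; "joints": joint angles; "joint_vel": joint speeds; "tau": joint torques, N m; "tool_pos": TCP position; "tool_rot": TCP orientation; "ft_force": force on the tool from outside, world axes, zero at the start; "moment": the same for the moment, N m; "finger_gap": opening from 0.0 (shut) to 1.0 (fully open); "grasp_force": force on a finger pad.
Only numpy, scipy, OpenCV 4.12 (cv2) and the standard library are available. Lean on these libraries where they do the work, as an engineer would, in place of code of your own. Each camera call takes 0.05 s, during which the arm holds its last target. There are 200 camera calls.

### The job

Pinch the two side buttons of the seam probe to free it from its holder, then run its ball tip slowly (a few centimetres a second) along the inside corner where the rail meets the panel, from the seam's left end to its right end, with the ball bearing lightly on panel and rail together all the way; the second length of the rail is out of line by an unknown angle, so follow it by feel. Then put the probe back home in its holder so that both buttons spring out, without disturbing the things lying around.

Things in the scene. Friction and masses are not known exactly. Their poses are not given: they have to be found in the camera images.
- probe_grip (a point): Middle of the seam probe's grey body (26 mm wide in y, 24 deep, 98 long, 0.2 kg), midway between its two black side buttons: grasp here from above, fingers closing along y. z points up in the holder; the tool's axis slopes 40 degrees down towards +x, which also suits the seam. Rear end 41 mm back up the slope. Ball tip's centre at rest: (0.0958, 0, -0.0804) m in this frame.
- probe_button_l (a joint): Side button with a catch tab on the probe's +y face, 16 x 16 mm: 0 = out (6.5 mm proud), 0.0065 m = pressed flush. Spring 2 N rising to 5 N. Pinching both flush (39 mm over the buttons, 26 mm once flush with the body) draws the catches in, so the probe lifts straight up; released, they spring out.
- probe_button_r (a joint): The same button on the probe's -y face; 0 = out, 0.0065 m = pressed flush.
- probe_tip: Steel ball tip of the probe, 10 mm diameter; origin at the ball's centre. It gives along the tool's axis (12 mm of travel, 1 N at first, plus 0.3 N per mm) and, on a sprung neck, across that axis in the probe's xz plane (about 2 N per mm, up to 5 mm either way); it is stiff in the probe's y.
- holder: Fixed holder of the probe, grey foot 120 x 75 mm with a sloping aluminium cradle; origin on the bench under the seat, x the way the seated tip points, z up. Two cheeks with lips over the catch tabs hold the probe, 36 to 58 mm down the slope from the grasp point; 2 mm of side play between the lips. The ball hangs 25 mm above the bench.
- holder_seat (a point): Where probe_grip sits when the probe is home in the holder, 110 mm above the bench; axes as the holder's. The probe is lifted out straight up and put back straight down, both with the buttons pinched.
- panel: Fixed plywood panel 160 x 190 x 18 mm lying on the bench; origin at the centre of its underside, z up. The ball rubs on panel and rail with a friction of 0.5 to 0.75, so sliding on the panel alone can feel like touching the rail, and the other way round.
- rail: Fixed pine rail, 20 mm thick, 40 mm high, upright on the panel; its face towards the robot meets the panel's top in the seam, an inside corner. Origin on the corner line at the seam's left end; x points into the rail (away from the robot); the seam runs along -y for 50 mm to seam_bend. In the corner the ball's centre is 5 mm from both faces.
- seam_bend (a point): Corner line where the rail's second length begins, axes as rail. This length, 120 mm long with the same section, goes on to the right along the panel but out of line: turned level by up to 0.22 rad (13 degrees), towards the robot or away. The angle differs each time and no reading gives it: feel or look for it. The seam ends at its right end.
- tape_measure: Loose tape measure lying nearby, to be left alone; origin under its centre. Yellow, 32 x 71 x 63 mm.
- masking_tape: Loose roll of masking tape lying nearby, to be left alone; origin under its centre. Beige, 104 mm across, 25 mm high.
- sanding_block: Loose sanding block lying nearby, to be left alone; origin under its centre. 64 x 112 x 28 mm.

How it is judged:
By the outcome, as a careful person would: the job done as asked, in the order asked, and still so for the second after the job is handed in, with the robot touching nothing.
It also fails if it takes over 72 s, if anything falls off the work surface, if the arm or the gripper's body presses on something with over 40 N, if the wrist force passes 120 N, or if a joint passes its speed limit or range.

## Working session

There is one attempt and no reset: what is moved stays moved. The work goes in short steps, Python scripts to look and compute and a tool call to move; the robot and the scene stay as the last step left them, time stands still between calls to the robot, and variables do not carry over. Pictures are saved under pics/ and viewed, at most 10 in all, crops included, and the job is handed in when it is done.

Besides the shell and the picture viewer there is one more tool, called after "Emit:" as name([rows], argument=value, ...), one row to a line, values as JSON. step_arm: Moves the arm, as the interface text tells. Its arguments: {"type":"object","properties":{"targets":{"type":"array"},"squeeze":{"type":"number"}},"required":["targets"]}

```bash
mkdir -p pics
python3 - <<'E'
from bench import *
import cv2,numpy as np
print(state())
for n in ["side","top","wrist"]:
    c=get_calibration(n); print(n,{k:np.round(v,4).tolist() for k,v in c.items()})
    im=capture(n); cv2.imwrite(f"pics/{n}0.png",im[:,:,::-1])
a=cv2.imread("pics/top0.png");b=cv2.imread("pics/side0.png")
E
```

```text
{'time': 0.0, 'joints': array([-1.31261112e+00,  3.13987038e-01,  4.49959095e-02,  1.30360484e+00,
       -1.20925145e-05,  1.43120105e+00]), 'joint_vel': array([ 0.0005268 , -0.00093989,  0.00011591,  0.00066041, -0.00107598,
        0.0007978 ]), 'tau': array([-1.45649450e-03, -4.80630934e+01,  2.98531830e+01,  1.94356567e-02,
       -1.88449494e-04, -2.40953403e-05]), 'tool_pos': array([ 0.22259948, -0.5296165 ,  0.2304234 ]), 'tool_rot': array([-8.97882420e-04,  9.80286051e-01,  1.97581497e-01, -5.93592856e-05]), 'ft_force': array([-0.41526823, -0.42428731, -0.14747851]), 'moment': array([-0.01370185,  0.00677525,  0.0518225 ]), 'grasp_force': 0.0, 'finger_gap': 1.002301389194692}
side {'fx': 507.9273, 'fy': 507.9273, 'cx': 326.0847, 'cy': 206.8976, 'distortion': [-0.0046, 0.0, 0.0, 0.0, 0.0], 'world_to_cam': [[-0.9974, -0.0702, -0.0163, 0.563], [-0.0338, 0.6558, -0.7542, 0.0127], [0.0636, -0.7517, -0.6565, 1.5948], [0.0, 0.0, 0.0, 1.0]]}
top {'fx': 440.9003, 'fy': 440.9003, 'cx': 321.1503, 'cy': 193.5317, 'distortion': [-0.0602, 0.0, 0.0, 0.0, 0.0], 'world_to_cam': [[0.0056, -0.9999, 0.0103, 0.1317], [-0.9982, -0.0062, -0.0589, 0.5366], [0.059, -0.0099, -0.9982, 1.6197], [0.0, 0.0, 0.0, 1.0]]}
wrist {'fx': 302.7698, 'fy': 302.7698, 'cx': 319.5106, 'cy': 201.8272, 'distortion': [-0.0278, 0.0, 0.0, 0.0, 0.0], 'world_to_cam': [[0.3874, -0.9219, -0.0013, -0.573], [-0.8744, -0.3679, 0.3162, -0.0421], [-0.292, -0.1213, -0.9487, 0.3807], [0.0, 0.0, 0.0, 1.0]]}
```

View pics/top0.png

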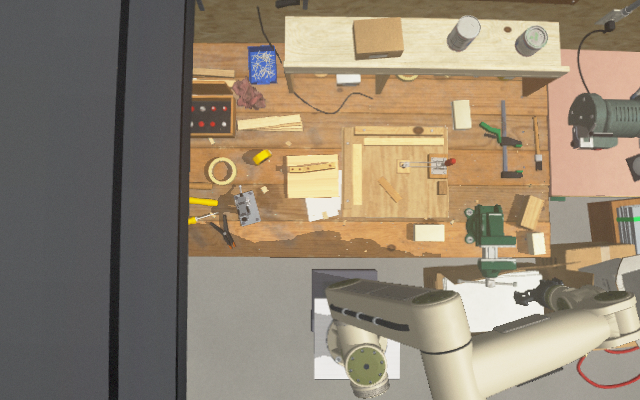

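View pics/side0.png

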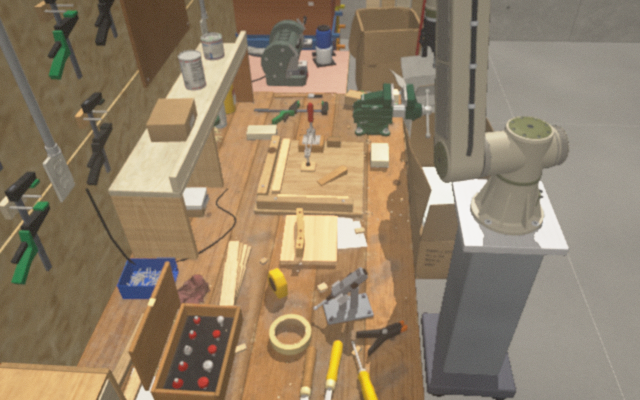

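Top view: the panel with the rail is near (312,177), the holder with the probe near (247,207), and the masking tape (222,171) and yellow tape measure (262,157) near it. The side view shows the same things, with the holder at (347,300) and the rail at (299,230). I'll enlarge both.

Run:
```python
import cv2,numpy as np
a=cv2.imread("pics/top0.png")[145:230,200:350];b=cv2.imread("pics/side0.png")[200:350,240:400]
cv2.imwrite("pics/topc.png",cv2.resize(a,None,fx=5,fy=5,interpolation=cv2.INTER_CUBIC))
cv2.imwrite("pics/sidec.png",cv2.resize(b,None,fx=4,fy=4,interpolation=cv2.INTER_CUBIC))
```

```text
(no output)
```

View pics/topc.png

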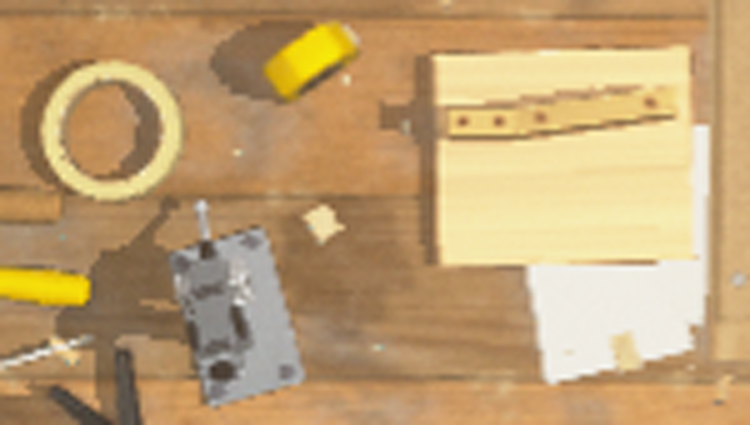

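View pics/sidec.png

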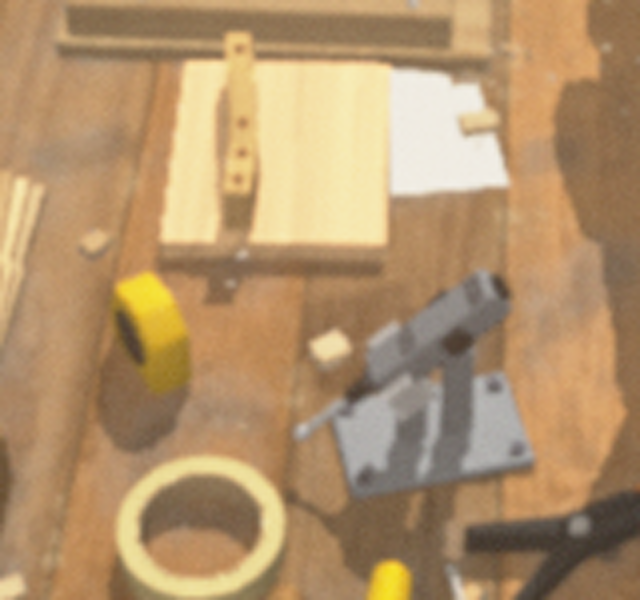

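The crops show the foot's corners at (168,255), (262,228), (302,378) and (210,405) in the top crop, the ball at (202,207) and, in the side crop, (300,432). The second rail length bends away from the robot. Next I'll turn these pixels into world points.

```bash
cat > h.py <<'E'
import numpy as np,cv2
from bench import *
from scipy.spatial.transform import Rotation as R
def ray(cal,p):
    K=np.array([[cal['fx'],0,cal['cx']],[0,cal['fy'],cal['cy']],[0,0,1.]])
    q=cv2.undistortPoints(np.array([[p]],float),K,np.array(cal['distortion'],float))[0,0]
    T=np.array(cal['world_to_cam']);o=-T[:3,:3].T@T[:3,3];d=T[:3,:3].T@np.r_[q,1]
    return o,d/np.linalg.norm(d)
def onz(cal,p,z):
    o,d=ray(cal,p);return o+d*(z-o[2])/d[2]
def tri(c1,p1,c2,p2):
    o1,d1=ray(c1,p1);o2,d2=ray(c2,p2)
    s=np.linalg.lstsq(np.c_[d1,-d2],o2-o1,rcond=None)[0]
    a,b=o1+d1*s[0],o2+d2*s[1];return (a+b)/2,np.linalg.norm(a-b)
def proj(cal,X):
    K=np.array([[cal['fx'],0,cal['cx']],[0,cal['fy'],cal['cy']],[0,0,1.]]);T=np.array(cal['world_to_cam'])
    return cv2.projectPoints(np.array(X,float).reshape(-1,1,3),cv2.Rodrigues(T[:3,:3])[0],T[:3,3],K,np.array(cal['distortion'],float))[0][:,0]
def tcp():
    s=state();q=s['tool_rot'];return s,R.from_quat([q[1],q[2],q[3],q[0]])
def rows(goal,Rg):
    "remaining shift (tool axes, units) and turn (units) to a goal TCP"
    s,r=tcp();d=r.inv().apply(np.array(goal)-s['tool_pos'])/0.15
    return np.round(d,3),np.round((r.inv()*Rg).as_rotvec()/np.radians(30),3)
E
python3 - <<'E'
from h import *
np.set_printoptions(precision=4,suppress=True)
t,s=get_calibration('top'),get_calibration('side')
T=lambda u,v:(200+(u+.5)/5-.5,145+(v+.5)/5-.5); S=lambda u,v:(240+(u+.5)/4-.5,200+(v+.5)/4-.5)
F=np.array([onz(t,T(*p),.008) for p in [(168,255),(262,228),(302,378),(210,405)]]);print(F,F.mean(0))
d=F[0]-F[3]+F[1]-F[2];e=F[0]-F[1]+F[3]-F[2];print('yaw',np.degrees(np.arctan2(d[1],d[0])),np.degrees(np.arctan2(-e[0],e[1])),np.linalg.norm(d)/2,np.linalg.norm(e)/2)
print('ball',tri(t,T(202,207),s,S(300,432)))
print('rear top',tri(t,T(218,350),s,S(490,276)))
P=np.array([onz(t,T(*p),.018) for p in [(433,57),(690,45),(695,258),(440,265)]]);print('panel',P,P.mean(0))
print('rail',[onz(t,T(*p),.058) for p in [(447,137),(517,138),(674,115)]])
E
```

```text
[[0.5265 0.4624 0.008 ]
 [0.5471 0.3925 0.008 ]
 [0.4357 0.3612 0.008 ]
 [0.4152 0.4293 0.008 ]] [0.4811 0.4114 0.008 ]
yaw 16.13406232701678 16.57427039400488 0.11587686617461854 0.07196035692670029
ball (array([0.5617, 0.4336, 0.0309]), np.float64(0.0017548000279139352))
rear top (array([0.4507, 0.4007, 0.1481]), np.float64(0.007900806292452668))
panel [[0.6747 0.2658 0.018 ]
 [0.6851 0.0745 0.018 ]
 [0.5262 0.0703 0.018 ]
 [0.5198 0.2589 0.018 ]] [0.6014 0.1674 0.018 ]
rail [array([0.6107, 0.2522, 0.058 ]), array([0.6103, 0.2015, 0.058 ]), array([0.6278, 0.0878, 0.058 ])]
```

```bash
cat > arc.py <<'E'
from h import *
s,r=tcp();p=s['tool_pos'];G=np.array([.470,.407,.235]);N=30
a0,a1=[np.arctan2(v[1],v[0]) for v in (p,G)];r0,r1=[np.hypot(v[0],v[1]) for v in (p,G)]
x=r.apply([1,0,0]);y0=np.arctan2(x[1],x[0]);y1=np.radians(196.3)
pr=p;f=None
for i in range(1,N+1):
    u=i/N;a=a0+(a1-a0)*u;rr=r0+(r1-r0)*u
    q=np.array([rr*np.cos(a),rr*np.sin(a),p[2]+(G[2]-p[2])*u+.06*np.sin(np.pi*u)])
    yy=y0+(y1-y0)*(i-1)/N
    d=R.from_euler('z',yy).inv().apply(q-pr)*[1,-1,-1]/.15
    print(i,np.round(d,3).tolist(),round(-(y1-y0)/N/np.radians(30),4));pr=q
E
python3 arc.py
```

```text
1 [0.241, 0.003, -0.043] -0.1928
2 [0.242, 0.012, -0.042] -0.1928
3 [0.242, 0.021, -0.041] -0.1928
4 [0.241, 0.031, -0.04] -0.1928
5 [0.241, 0.04, -0.038] -0.1928
6 [0.24, 0.049, -0.036] -0.1928
7 [0.238, 0.058, -0.034] -0.1928
8 [0.237, 0.067, -0.031] -0.1928
9 [0.235, 0.077, -0.027] -0.1928
10 [0.232, 0.086, -0.024] -0.1928
11 [0.229, 0.095, -0.02] -0.1928
12 [0.226, 0.103, -0.016] -0.1928
13 [0.223, 0.112, -0.012] -0.1928
14 [0.219, 0.121, -0.008] -0.1928
15 [0.215, 0.13, -0.003] -0.1928
16 [0.21, 0.138, 0.001] -0.1928
17 [0.205, 0.146, 0.006] -0.1928
18 [0.2, 0.154, 0.01] -0.1928
19 [0.195, 0.162, 0.014] -0.1928
20 [0.189, 0.17, 0.018] -0.1928
21 [0.183, 0.177, 0.022] -0.1928
22 [0.176, 0.185, 0.025] -0.1928
23 [0.17, 0.192, 0.029] -0.1928
24 [0.163, 0.198, 0.032] -0.1928
25 [0.155, 0.205, 0.034] -0.1928
26 [0.148, 0.211, 0.036] -0.1928
27 [0.14, 0.217, 0.038] -0.1928
28 [0.132, 0.223, 0.039] -0.1928
29 [0.124, 0.228, 0.04] -0.1928
30 [0.115, 0.234, 0.041] -0.1928
```

Emit:
step_arm([
  {"linear": [0.24,0.003,-0.043],"dr": [0,0,-0.193],"claw": 0},
  {"linear": [0.24,0.012,-0.042],"dr": [0,0,-0.193],"claw": 0},
  {"linear": [0.24,0.021,-0.041],"dr": [0,0,-0.193],"claw": 0},
  {"linear": [0.24,0.031,-0.04],"dr": [0,0,-0.193],"claw": 0},
  {"linear": [0.24,0.04,-0.038],"dr": [0,0,-0.193],"claw": 0},
  {"linear": [0.24,0.049,-0.036],"dr": [0,0,-0.193],"claw": 0},
  {"linear": [0.238,0.058,-0.034],"dr": [0,0,-0.193],"claw": 0},
  {"linear": [0.237,0.067,-0.031],"dr": [0,0,-0.193],"claw": 0},
  {"linear": [0.235,0.077,-0.027],"dr": [0,0,-0.193],"claw": 0},
  {"linear": [0.232,0.086,-0.024],"dr": [0,0,-0.193],"claw": 0},
])

```text
time: 0.98
tool_pos: [0.5055, -0.305, 0.2845]
tool_rot: [-0.0, 0.761, 0.649, -0.0]
ft_force: [1.1, 0.0, 0.1]
finger_gap: 1.001
grasp_force: 0.0
```

Emit:
step_arm([
  {"linear": [0.229,0.095,-0.02],"dr": [0,0,-0.193],"claw": 0},
  {"linear": [0.226,0.103,-0.016],"dr": [0,0,-0.193],"claw": 0},
  {"linear": [0.223,0.112,-0.012],"dr": [0,0,-0.193],"claw": 0},
  {"linear": [0.219,0.121,-0.008],"dr": [0,0,-0.193],"claw": 0},
  {"linear": [0.215,0.13,-0.003],"dr": [0,0,-0.193],"claw": 0},
  {"linear": [0.21,0.138,0.001],"dr": [0,0,-0.193],"claw": 0},
  {"linear": [0.205,0.146,0.006],"dr": [0,0,-0.193],"claw": 0},
  {"linear": [0.2,0.154,0.01],"dr": [0,0,-0.193],"claw": 0},
  {"linear": [0.195,0.162,0.014],"dr": [0,0,-0.193],"claw": 0},
  {"linear": [0.189,0.17,0.018],"dr": [0,0,-0.193],"claw": 0},
])

```text
time: 1.82
tool_pos: [0.6026, 0.0526, 0.2857]
tool_rot: [-0.0, 0.351, 0.936, -0.0]
ft_force: [0.4, -0.5, 0.3]
finger_gap: 1.001
grasp_force: 0.0
```

Emit:
step_arm([
  {"linear": [0.183,0.177,0.022],"dr": [0,0,-0.193],"claw": 0},
  {"linear": [0.176,0.185,0.025],"dr": [0,0,-0.193],"claw": 0},
  {"linear": [0.17,0.192,0.029],"dr": [0,0,-0.193],"claw": 0},
  {"linear": [0.163,0.198,0.032],"dr": [0,0,-0.193],"claw": 0},
  {"linear": [0.155,0.205,0.034],"dr": [0,0,-0.193],"claw": 0},
  {"linear": [0.148,0.211,0.036],"dr": [0,0,-0.193],"claw": 0},
  {"linear": [0.14,0.217,0.038],"dr": [0,0,-0.193],"claw": 0},
  {"linear": [0.132,0.223,0.039],"dr": [0,0,-0.193],"claw": 0},
  {"linear": [0.124,0.228,0.04],"dr": [0,0,-0.193],"claw": 0},
  {"linear": [0.115,0.234,0.041],"dr": [0,0,-0.193],"claw": 0},
])

```text
time: 2.65
tool_pos: [0.4664, 0.4075, 0.2349]
tool_rot: [-0.0, -0.146, 0.989, -0.0]
ft_force: [0.9, -0.3, 0.2]
finger_gap: 1.001
grasp_force: 0.0
```

Run:
```python
from h import *
s,r=tcp();print(s['time'],s['tool_pos'],r.apply([1,0,0]),r.apply([0,0,1]),s['ft_force'],s['joints'])
c=get_calibration('wrist');im=capture('wrist')[:,:,::-1];cv2.imwrite('pics/w1.png',im);np.save('w1.npy',c['world_to_cam'])
s,r=tcp();print(s['tool_pos'],s['joint_vel'].round(3))
```

```text
2.65 [0.46641555 0.40753644 0.23493284] [-9.57446466e-01 -2.88610709e-01  3.49936535e-04] [-2.80185546e-04 -2.82989660e-04 -9.99999921e-01] [ 0.92604066 -0.25600056  0.20129579] [ 5.88644084e-01  4.01396702e-01  1.82004536e-01  1.35179432e+00
 -7.97923929e-05  2.95868565e-01]
[0.46089016 0.41245998 0.23365126] [-0.065 -0.007 -0.001  0.038 -0.029  0.083]
```

View pics/w1.png

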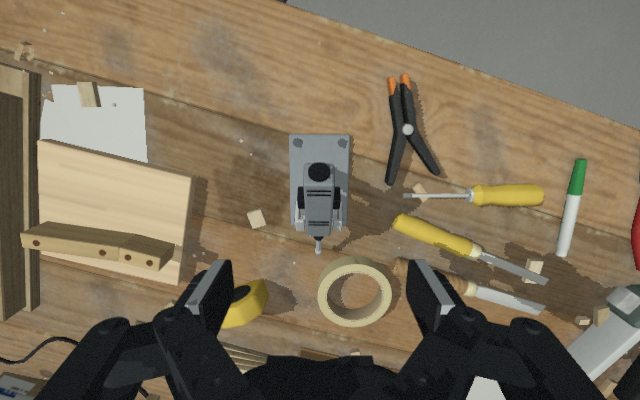

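The wrist view (arm still settling) shows the holder lined up with the tool. The probe's rear is at (319,172), its buttons at about (304,200) and (336,197), and its ball at (319,247). I'll look again now the arm is at rest, enlarged.

Run:
```python
from h import *
s,r=tcp();c=get_calibration('wrist');im=capture('wrist')[:,:,::-1];cv2.imwrite('pics/w2.png',im);np.save('w2.npy',c['world_to_cam'])
print(s['tool_pos'],state()['tool_pos'])
cv2.imwrite('pics/w2c.png',cv2.resize(im[120:265,270:370],None,fx=4,fy=4,interpolation=cv2.INTER_CUBIC))
np.set_printoptions(precision=4,suppress=True)
b,a=np.radians(16.3),0
for g in ([.470,.407,.110],):
    Rz=R.from_euler('z',b);print(proj(c,[g,np.array(g)+Rz.apply([.0958,0,-.0804]),np.array(g)+Rz.apply([0,.0195,0]),np.array(g)+Rz.apply([0,-.0195,0])]))
```

```text
[0.46089016 0.41245998 0.23365126] [0.46291521 0.40984277 0.23410265]
[[309.292  202.9235]
 [310.4539 254.2941]
 [330.2658 203.2942]
 [288.3008 202.5522]]
```

View pics/w2c.png

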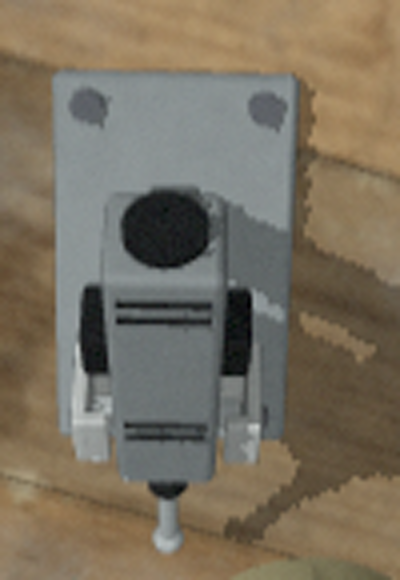

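The probe is seen clearly. In the crop the ball is at (167,541), the outer edges of the buttons at (80,330) and (252,330), and the foot's rear edge runs from (53,72) to (300,72).

Run:
```python
from h import *
np.set_printoptions(precision=4,suppress=True)
c=get_calibration('wrist');now=tcp();c0=dict(c);c['world_to_cam']=np.load('w2.npy')
W=lambda u,v:(270+(u+.5)/4-.5,120+(v+.5)/4-.5)
B=onz(c,W(167,541),.0296);l=onz(c,W(252,330),.11);r_=onz(c,W(80,330),.11);m=(l+r_)/2
print(B,l,r_,m,np.linalg.norm(l-r_));d=B-m;print('yaw',np.degrees(np.arctan2(d[1],d[0])),np.linalg.norm(d[:2]))
e=l-r_;print(np.degrees(np.arctan2(-e[0],e[1])))
fl=[onz(c,W(*p),.008) for p in [(53,72),(300,72),(60,437),(285,437)]];e=fl[1]-fl[0];print('foot',fl,np.degrees(np.arctan2(-e[0],e[1])),np.linalg.norm(e))
f=fl[2]-fl[0];g=fl[3]-fl[1];print(np.degrees(np.arctan2(f[1],f[0])),np.degrees(np.arctan2(g[1],g[0])))
yw=np.radians(16.3);G=B-R.from_euler('z',yw).apply([.0958,0,-.0804]);print('grip',G)
x=now[1].apply([1,0,0]);print(now[0]['tool_pos'],np.degrees(np.arctan2(x[1],x[0]))-180)
```

```text
[0.5624 0.4353 0.0296] [0.4628 0.4275 0.11  ] [0.4747 0.3893 0.11  ] [0.4687 0.4084 0.11  ] 0.03992813875132977
yaw 16.00191843693245 0.09742320329007784
17.36692142907779
foot [array([0.4335, 0.3597, 0.008 ]), array([0.4113, 0.4305, 0.008 ]), array([0.5474, 0.3932, 0.008 ]), array([0.5252, 0.4642, 0.008 ])] 17.390332272186416 0.0741822189688964
16.411875837862897 16.484839200954884
grip [0.4704 0.4084 0.11  ]
[0.4629 0.4098 0.2341] -342.97726607205925
```

Run:
```python
from h import *
print(rows([.470,.4085,.090],R.from_euler('z',np.radians(196.6))*R.from_euler('x',np.pi)),state()['joint_vel'].round(3))
```

```text
(array([-0.046, -0.023,  0.961]), array([ 0.001, -0.007,  0.014])) [-0.076 -0.007  0.018  0.009 -0.049  0.031]
```

Emit:
step_arm([
  {"linear": [0,0,0.17],"dr": [0,0,0],"claw": 0},
  {"linear": [0,0,0.17],"dr": [0,0,0],"claw": 0},
  {"linear": [0,0,0.14],"dr": [0,0,0],"claw": 0},
  {"linear": [0,0,0],"dr": [0,0,0],"claw": 0},
  {"linear": [0,0,0],"dr": [0,0,0],"claw": 0},
  {"linear": [0,0,0],"dr": [0,0,0],"claw": 0},
  {"linear": [0,0,0],"dr": [0,0,0],"claw": 0},
])

```text
time: 3.33
tool_pos: [0.4686, 0.4063, 0.1657]
tool_rot: [0.001, -0.143, 0.99, 0.001]
ft_force: [-0.2, -0.1, 0.8]
finger_gap: 0.999
grasp_force: 0.0
```

Run:
```python
from h import *
s,r=tcp();print(s['tool_pos'],rows([.470,.4085,.090],R.from_euler('z',np.radians(196.6))*R.from_euler('x',np.pi)),s['joint_vel'].round(3),s['ft_force'])
```

```text
[0.46863095 0.4063302  0.16566423] (array([-0.011,  0.011,  0.504]), array([ 0.001,  0.005, -0.005])) [ 0.002 -0.004  0.001 -0.005  0.     0.   ] [-0.16501619 -0.0730523   0.76508909]
```

Emit:
step_arm([
  {"linear": [-0.011,0.011,0.1],"dr": [0,0,0],"claw": 0},
  {"linear": [0,0,0.13],"dr": [0,0,0],"claw": 0},
  {"linear": [0,0,0.13],"dr": [0,0,0],"claw": 0},
  {"linear": [0,0,0.1],"dr": [0,0,0],"claw": 0},
  {"linear": [0,0,0.044],"dr": [0,0,0],"claw": 0},
  {"linear": [0,0,0],"dr": [0,0,0],"claw": 0},
  {"linear": [0,0,0],"dr": [0,0,0],"claw": 0},
  {"linear": [0,0,0],"dr": [0,0,0],"claw": 0},
])

```text
time: 4.0
tool_pos: [0.4696, 0.4086, 0.0899]
tool_rot: [0.001, -0.143, 0.99, 0.001]
ft_force: [0.7, -0.4, 1.1]
finger_gap: 1.004
grasp_force: 0.0
```

Run:
```python
from h import *
s,r=tcp();print(s['tool_pos'],rows([.470,.4085,.090],R.from_euler('z',np.radians(196.6))*R.from_euler('x',np.pi)),s['joint_vel'].round(3),s['ft_force'])
c=get_calibration('wrist');im=capture('wrist')[:,:,::-1];cv2.imwrite('pics/w3.png',im[:,100:540]);np.save('w3.npy',c['world_to_cam'])
```

```text
[0.46961385 0.40863531 0.08986811] (array([-0.002, -0.002, -0.001]), array([ 0.001,  0.005, -0.004])) [ 0.    -0.004  0.    -0.003 -0.001  0.002] [ 0.67177319 -0.43326922  1.13171241]
```

View pics/w3.png

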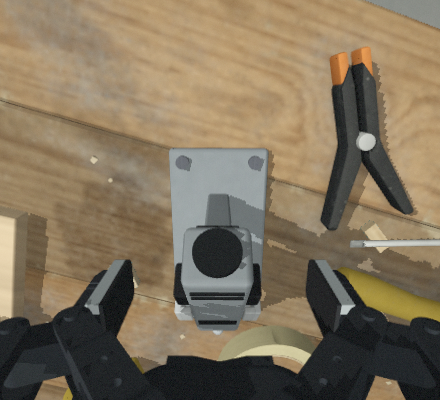

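The probe sits centred between the open fingers: button edges at 175 and 261, pads at 133 and 308. Closing now.

Emit:
step_arm([
  {"linear": [0,0,0],"dr": [0,0,0],"claw": 255},
  {"linear": [0,0,0],"dr": [0,0,0],"claw": 255},
  {"linear": [0,0,0],"dr": [0,0,0],"claw": 255},
  {"linear": [0,0,0],"dr": [0,0,0],"claw": 255},
  {"linear": [0,0,0],"dr": [0,0,0],"claw": 255},
  {"linear": [0,0,0],"dr": [0,0,0],"claw": 255},
  {"linear": [0,0,0],"dr": [0,0,0],"claw": 255},
  {"linear": [0,0,0],"dr": [0,0,0],"claw": 255},
], squeeze=60)

```text
time: 4.72
tool_pos: [0.4688, 0.4079, 0.0889]
tool_rot: [0.0, -0.143, 0.99, -0.0]
ft_force: [0.2, -1.9, 5.8]
finger_gap: 0.298
grasp_force: 59.6
```

Run:
```python
from h import *
s=state();print(s['tool_pos'],s['finger_gap'],s['grasp_force'],s['ft_force'],s['moment'])
```

```text
[0.46882947 0.40792155 0.08893137] 0.29766234956284 59.60296913981438 [ 0.15567216 -1.8656715   5.83172463] [-0.35411746  0.17776726 -0.06222622]
```

Emit:
step_arm([
  {"linear": [0,0,-0.03],"dr": [0,0,0],"claw": 255},
  {"linear": [0,0,-0.05],"dr": [0,0,0],"claw": 255},
  {"linear": [0,0,-0.08],"dr": [0,0,0],"claw": 255},
  {"linear": [0,0,-0.1],"dr": [0,0,0],"claw": 255},
  {"linear": [0,0,-0.12],"dr": [0,0,0],"claw": 255},
  {"linear": [0,0,-0.12],"dr": [0,0,0],"claw": 255},
  {"linear": [0,0,-0.1],"dr": [0,0,0],"claw": 255},
  {"linear": [0,0,0],"dr": [0,0,0],"claw": 255},
  {"linear": [0,0,0],"dr": [0,0,0],"claw": 255},
  {"linear": [0,0,0],"dr": [0,0,0],"claw": 255},
])

```text
time: 5.55
tool_pos: [0.4681, 0.4078, 0.1771]
tool_rot: [-0.001, -0.143, 0.99, -0.0]
ft_force: [0.3, 0.2, -3.1]
finger_gap: 0.294
grasp_force: 58.9
```

Run:
```python
from h import *
s,r=tcp();print(s['tool_pos'],s['finger_gap'],s['grasp_force'],s['ft_force'],s['moment'])
c=get_calibration('wrist');im=capture('wrist')[:,:,::-1];cv2.imwrite('pics/w4.png',im);np.save('w4.npy',c['world_to_cam'])
cv2.imwrite('pics/w4c.png',cv2.resize(im[100:350,0:400],None,fx=2,fy=2,interpolation=cv2.INTER_CUBIC))
# expected ball px relative to grip
g=s['tool_pos']+[0,0,.021]
print(proj(c,[g+R.from_euler('z',np.radians(16.6)).apply([.0958,0,-.0804])]))
# panel seen earlier in w2: rail pixels
```

```text
[0.46806779 0.4077567  0.1770672 ] 0.2937382790835348 58.86027708649635 [ 0.3252585   0.23442938 -3.07652817] [-0.03855063 -0.01850939  0.00393306]
[[318.3325244  329.38959945]]
```

View pics/w4c.png

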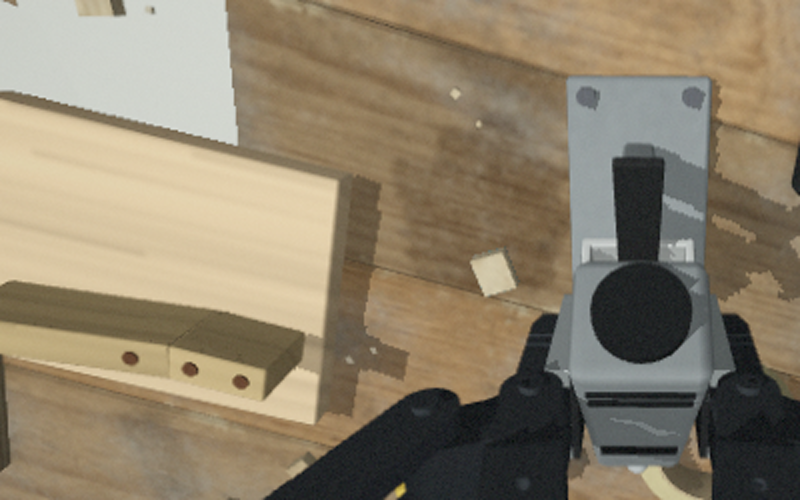

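The probe is free: the holder is empty below and the rear is at (641,312) in the crop. The seam's corner line on the panel shows too: left end at about (303,333), bend at (225,313), and further along the second length (8,283).

Run:
```python
from h import *
np.set_printoptions(precision=4,suppress=True)
c=get_calibration('wrist');c['world_to_cam']=np.load('w4.npy')
W=lambda u,v:((u+.5)/2-.5,100+(v+.5)/2-.5)
A=[onz(c,W(*p),.018) for p in [(303,333),(225,313),(8,283)]]
T=[onz(c,W(*p),.058) for p in [(265,372),(170,345),(0,318)]]
P=[onz(c,W(*p),.018) for p in [(345,178),(318,423),(0,95)]]
for n,X in (('seam',A),('topedge',T)):
    print(n,np.array(X)); 
    for a,b in zip(X,X[1:]): d=b-a;print(np.degrees(np.arctan2(d[0],-d[1])),np.linalg.norm(d))
print('panel',np.array(P));d=P[0]-P[1];print(np.degrees(np.arctan2(-d[1],-d[0])),np.linalg.norm(d))
s,r=tcp();print(s['tool_pos'])
```

```text
seam [[0.6141 0.2514 0.018 ]
 [0.6144 0.2067 0.018 ]
 [0.6326 0.0825 0.018 ]]
0.29369767707715017 0.04473156725060069
8.359518971391934 0.1254902733532809
topedge [[0.6131 0.2527 0.058 ]
 [0.6116 0.2042 0.058 ]
 [0.6224 0.1175 0.058 ]]
-1.7426919181052694 0.04856054793062829
7.1053834280631545 0.08734514445876172
panel [[0.515  0.2624 0.018 ]
 [0.674  0.2669 0.018 ]
 [0.5218 0.0823 0.018 ]]
1.644991999848329 0.15911308353969866
[0.4678 0.4076 0.1767]
```

Emit:
step_arm([
  {"linear": [0.018,-0.16,0],"dr": [0,0,0],"claw": 255},
  {"linear": [0.018,-0.16,0],"dr": [0,0,0],"claw": 255},
  {"linear": [0.018,-0.16,0],"dr": [0,0,0],"claw": 255},
  {"linear": [0.018,-0.16,0],"dr": [0,0,0],"claw": 255},
  {"linear": [0.018,-0.16,0],"dr": [0,0,0],"claw": 255},
  {"linear": [0.018,-0.16,0],"dr": [0,0,0],"claw": 255},
  {"linear": [0.018,-0.16,0],"dr": [0,0,0],"claw": 255},
  {"linear": [0,0,0.1],"dr": [0,0,0.195],"claw": 255},
  {"linear": [0,0,0.1],"dr": [0,0,0.195],"claw": 255},
  {"linear": [0,0,0.1],"dr": [0,0,0],"claw": 255},
])

```text
time: 6.43
tool_pos: [0.4977, 0.2406, 0.1316]
tool_rot: [-0.001, -0.039, 0.999, -0.0]
ft_force: [-0.2, -0.2, -2.6]
finger_gap: 0.296
grasp_force: 59.3
```

Emit:
step_arm([
  {"linear": [0,0,0.06],"dr": [0,0,0],"claw": 255},
  {"linear": [0,0,0.06],"dr": [0,0,0],"claw": 255},
  {"linear": [0,0,0],"dr": [0,0,0],"claw": 255},
  {"linear": [0,0,0],"dr": [0,0,0],"claw": 255},
  {"linear": [0,0,0],"dr": [0,0,0],"claw": 255},
  {"linear": [0,0,0],"dr": [0,0,0],"claw": 255},
])

```text
time: 6.93
tool_pos: [0.4988, 0.2419, 0.116]
tool_rot: [0.001, -0.042, 0.999, 0.0]
ft_force: [-0.0, -0.7, -2.7]
finger_gap: 0.296
grasp_force: 59.3
```

```bash
cat >> h.py <<'E'
OFF=np.array([.0975,-.0005,-.0593])
def show(bias=(0,0,0)):
    s,r=tcp();x=-r.apply([1,0,0]);a=np.arctan2(x[1],x[0])
    print('t',round(s['time'],2),'tcp',s['tool_pos'].round(4),'yaw',np.degrees(a).round(2),'ball',(s['tool_pos']+R.from_euler('z',a).apply(OFF)).round(4),'F',(s['ft_force']-bias).round(2),'M',s['moment'].round(3),'tz',r.apply([0,0,1]).round(4),'v',np.abs(s['joint_vel']).max().round(3),s['grasp_force'].round(1))
E
python3 -c "
from h import *
show()
im=capture('side');cv2.imwrite('pics/s5.png',cv2.resize(im[190:300,240:400,::-1],None,fx=5,fy=5,interpolation=cv2.INTER_CUBIC))
for i in range(5): capture('side');show()"
```

```text
Traceback (most recent call last):
  File "h.py", line 27, in show
    print('t',round(s['time'],2),'tcp',s['tool_pos'].round(4),'yaw',np.degrees(a).round(2),'ball',(s['tool_pos']+R.from_euler('z',a).apply(OFF)).round(4),'F',(s['ft_force']-bias).round(2),'M',s['moment'].round(3),'tz',r.apply([0,0,1]).round(4),'v',np.abs(s['joint_vel']).max().round(3),s['grasp_force'].round(1))
                                                                                                                                                                                                                                                                                              ^^^^^^^^^^^^^^^^^^^^^^
AttributeError: 'float' object has no attribute 'round'
```

```bash
sed -i "s/s\['grasp_force'\].round(1)/round(float(s['grasp_force']),1)/" h.py
python3 -c "
from h import *
show()
F=[]
for i in range(6): capture('side');F.append(state()['ft_force'])
print(np.mean(F,0),np.std(F,0));show()"
```

```text
t 6.93 tcp [0.4988 0.2419 0.116 ] yaw 4.81 ball [0.596  0.2496 0.0567] F [-0.05 -0.65 -2.71] M [ 0.015 -0.035 -0.008] tz [ 1.5e-03  4.0e-04 -1.0e+00] v 0.003 59.3
[-0.08653882  0.05763802 -2.23339005] [0.58633837 0.48106804 0.35450716]
t 7.23 tcp [0.4983 0.2417 0.1155] yaw 4.8 ball [0.5955 0.2493 0.0562] F [ 0.36  0.73 -2.28] M [-0.001  0.013 -0.046] tz [ 6.e-04  1.e-04 -1.e+00] v 0.004 59.3
```

Emit:
step_arm([
  {"linear": [0,0,0.06],"dr": [0,0,0],"claw": 255},
  {"linear": [0,0,0.06],"dr": [0,0,0],"claw": 255},
  {"linear": [0,0,0.04],"dr": [0,0,0],"claw": 255},
  {"linear": [0,0,0.03],"dr": [0,0,0],"claw": 255},
  {"linear": [0,0,0.01],"dr": [0,0,0],"claw": 255},
  {"linear": [0,0,0],"dr": [0,0,0],"claw": 255},
  {"linear": [0,0,0],"dr": [0,0,0],"claw": 255},
])

```text
time: 7.82
tool_pos: [0.4981, 0.2416, 0.085]
tool_rot: [-0.0, -0.042, 0.999, -0.0]
ft_force: [-0.8, 0.7, -1.4]
finger_gap: 0.297
grasp_force: 59.4
```

```bash
cat >> h.py <<'E'
def feel(n=6):
    F=[]
    for i in range(n): capture('side');F.append(state()['ft_force']-[-.1,0,-2.3])
    show();f=np.mean(F,0);s,r=tcp();x=-r.apply([1,0,0]);print('meanF',f.round(2),'push fwd',-f[:2]@x[:2]/np.hypot(*x[:2]))
E
python3 -c "
from h import *
feel()"
```

```text
t 8.12 tcp [0.4984 0.2416 0.0855] yaw 4.8 ball [0.5956 0.2493 0.0262] F [-0.48 -0.45 -2.34] M [ 0.049  0.117 -0.004] tz [ 7.e-04  1.e-04 -1.e+00] v 0.004 59.4
meanF [ 0.12 -0.45  0.32] push fwd -0.0867583808947558
```

Emit:
step_arm([
  {"linear": [0,0,0.01],"dr": [0,0,0],"claw": 255},
  {"linear": [0,0,0.01],"dr": [0,0,0],"claw": 255},
  {"linear": [0,0,0],"dr": [0,0,0],"claw": 255},
  {"linear": [0,0,0],"dr": [0,0,0],"claw": 255},
])

```text
time: 8.45
tool_pos: [0.4982, 0.2416, 0.0821]
tool_rot: [0.0, -0.042, 0.999, -0.0]
ft_force: [-0.5, -0.0, -2.4]
finger_gap: 0.298
grasp_force: 59.4
```

```bash
python3 -c "
from h import *
feel()"
```

```text
t 8.75 tcp [0.4982 0.2416 0.0822] yaw 4.79 ball [0.5954 0.2492 0.0229] F [-0.16  0.03 -1.88] M [-0.005 -0.094 -0.026] tz [ 1.e-04 -1.e-04 -1.e+00] v 0.001 59.4
meanF [0.21 0.04 0.34] push fwd -0.20928051448432686
```

Emit:
step_arm([
  {"linear": [0,0,0.01],"dr": [0,0,0],"claw": 255},
  {"linear": [0,0,0],"dr": [0,0,0],"claw": 255},
  {"linear": [0,0,0],"dr": [0,0,0],"claw": 255},
])

```text
time: 9.0
tool_pos: [0.4984, 0.2416, 0.0808]
tool_rot: [0.0, -0.042, 0.999, 0.0]
ft_force: [-0.6, 0.1, -0.2]
finger_gap: 0.302
grasp_force: 59.6
```

```bash
python3 -c "
from h import *
feel()"
```

```text
t 9.3 tcp [0.4983 0.2416 0.0808] yaw 4.8 ball [0.5955 0.2493 0.0215] F [-0.84  0.23  0.44] M [ 0.059 -0.138 -0.016] tz [ 4.e-04 -0.e+00 -1.e+00] v 0.002 59.6
meanF [-0.28  0.02  2.67] push fwd 0.28244791311074774
```

Emit:
step_arm([
  {"linear": [0,0,0.01],"dr": [0,0,0],"claw": 255},
  {"linear": [0,0,0],"dr": [0,0,0],"claw": 255},
  {"linear": [0,0,0],"dr": [0,0,0],"claw": 255},
])

```text
time: 9.55
tool_pos: [0.4986, 0.2416, 0.0794]
tool_rot: [0.0, -0.042, 0.999, 0.0]
ft_force: [-0.1, 1.3, 1.5]
finger_gap: 0.295
grasp_force: 59.8
```

```bash
python3 -c "
from h import *
feel()"
```

```text
t 9.85 tcp [0.4984 0.2416 0.0793] yaw 4.79 ball [0.5956 0.2493 0.02  ] F [0.94 0.32 1.72] M [ 0.025 -0.434 -0.007] tz [ 5.e-04  0.e+00 -1.e+00] v 0.002 59.8
meanF [0.59 0.26 3.57] push fwd -0.6118416550852944
```

Emit:
step_arm([
  {"linear": [0,0,-0.015],"dr": [0,0,0],"claw": 255},
  {"linear": [0,0,-0.015],"dr": [0,0,0],"claw": 255},
  {"linear": [-0.02,0,0],"dr": [0,0,0],"claw": 255},
  {"linear": [-0.02,0,0],"dr": [0,0,0],"claw": 255},
  {"linear": [-0.02,0,0],"dr": [0,0,0],"claw": 255},
  {"linear": [0,0,0],"dr": [0,0,0],"claw": 255},
  {"linear": [0,0,0],"dr": [0,0,0],"claw": 255},
])

```text
time: 10.43
tool_pos: [0.5071, 0.2422, 0.0833]
tool_rot: [-0.0, -0.042, 0.999, -0.0]
ft_force: [0.1, 0.0, -1.8]
finger_gap: 0.294
grasp_force: 59.5
```

```bash
python3 -c "
from h import *
feel(8)"
```

```text
t 10.83 tcp [0.507  0.2423 0.0837] yaw 4.79 ball [0.6042 0.2499 0.0244] F [ 0.69  0.32 -2.47] M [ 0.018  0.07  -0.031] tz [-0.e+00 -1.e-04 -1.e+00] v 0.001 59.5
meanF [0.04 0.25 0.23] push fwd -0.06169637057347769
```

Emit:
step_arm([
  {"linear": [-0.013,0,0],"dr": [0,0,0],"claw": 255},
  {"linear": [0,0,0],"dr": [0,0,0],"claw": 255},
  {"linear": [0,0,0],"dr": [0,0,0],"claw": 255},
])

```text
time: 11.08
tool_pos: [0.5093, 0.2425, 0.0837]
tool_rot: [0.0, -0.042, 0.999, -0.0]
ft_force: [0.3, -0.5, -1.5]
finger_gap: 0.295
grasp_force: 59.5
```

```bash
python3 -c "
from h import *
feel(6)"
```

```text
t 11.38 tcp [0.509  0.2425 0.0837] yaw 4.79 ball [0.6062 0.2501 0.0244] F [-0.01  0.47 -2.96] M [-0.009  0.051 -0.042] tz [-0.e+00 -1.e-04 -1.e+00] v 0.001 59.5
meanF [-0.06  0.02  0.11] push fwd 0.056249038226827586
```

Emit:
step_arm([
  {"linear": [-0.012,0,0],"dr": [0,0,0],"claw": 255},
  {"linear": [0,0,0],"dr": [0,0,0],"claw": 255},
  {"linear": [0,0,0],"dr": [0,0,0],"claw": 255},
])

```text
time: 11.63
tool_pos: [0.511, 0.2427, 0.0837]
tool_rot: [0.0, -0.042, 0.999, -0.0]
ft_force: [0.2, -0.3, -2.0]
finger_gap: 0.293
grasp_force: 59.5
```

```bash
python3 -c "
from h import *
feel(5)"
```

```text
t 11.88 tcp [0.5108 0.2426 0.0837] yaw 4.79 ball [0.608  0.2503 0.0244] F [-0.67 -0.01 -2.93] M [-0.071  0.019 -0.044] tz [-0.e+00 -1.e-04 -1.e+00] v 0.001 59.5
meanF [ 0.34 -0.04 -0.03] push fwd -0.3331144079601693
```

Emit:
step_arm([
  {"linear": [-0.01,0,0],"dr": [0,0,0],"claw": 255},
  {"linear": [0,0,0],"dr": [0,0,0],"claw": 255},
  {"linear": [0,0,0],"dr": [0,0,0],"claw": 255},
])

```text
time: 12.13
tool_pos: [0.5121, 0.2427, 0.0836]
tool_rot: [-0.0, -0.042, 0.999, -0.0]
ft_force: [-0.1, 0.5, -1.1]
finger_gap: 0.296
grasp_force: 59.5
```

```bash
python3 -c "
from h import *
feel(5)"
```

```text
t 12.38 tcp [0.5122 0.2427 0.0836] yaw 4.79 ball [0.6094 0.2504 0.0243] F [-0.8  -0.12 -1.74] M [ 0.015  0.272 -0.037] tz [-3.e-04 -2.e-04 -1.e+00] v 0.002 59.5
meanF [-1.09 -0.49  0.92] push fwd 1.1240479604394649
```

Emit:
step_arm([
  {"linear": [-0.004,0,0.012],"dr": [0,0,0],"claw": 255},
  {"linear": [-0.012,0,0.012],"dr": [0,0,0],"claw": 255},
  {"linear": [-0.012,0,0.011],"dr": [0,0,0],"claw": 255},
  {"linear": [0,0,0],"dr": [0,0,0],"claw": 255},
  {"linear": [0,0,0],"dr": [0,0,0],"claw": 255},
])

```text
time: 12.8
tool_pos: [0.5165, 0.2431, 0.0783]
tool_rot: [-0.0, -0.042, 0.999, -0.0]
ft_force: [-3.3, 0.1, 1.2]
finger_gap: 0.298
grasp_force: 59.5
```

```bash
python3 -c "
from h import *
feel(8)"
```

```text
t 13.2 tcp [0.5164 0.2431 0.0784] yaw 4.79 ball [0.6136 0.2507 0.0191] F [-2.32  0.13 -0.92] M [-0.002  0.484 -0.   ] tz [-1.e-04 -1.e-04 -1.e+00] v 0.002 59.5
meanF [-1.93  0.04  1.99] push fwd 1.9203766668476652
```

Emit:
step_arm([
  {"linear": [0.001,-0.016,0],"dr": [0,0,0],"claw": 255},
  {"linear": [0.001,-0.016,0],"dr": [0,0,0],"claw": 255},
  {"linear": [0.001,-0.016,0],"dr": [0,0,0],"claw": 255},
  {"linear": [0.001,-0.016,0],"dr": [0,0,0],"claw": 255},
  {"linear": [0.001,-0.016,0],"dr": [0,0,0],"claw": 255},
  {"linear": [0.001,-0.016,0],"dr": [0,0,0],"claw": 255},
  {"linear": [0.001,-0.016,0],"dr": [0,0,0],"claw": 255},
  {"linear": [0.001,-0.016,0],"dr": [0,0,0],"claw": 255},
])

```text
time: 13.87
tool_pos: [0.5169, 0.2236, 0.0784]
tool_rot: [-0.0, -0.042, 0.999, -0.0]
ft_force: [-2.0, 1.9, -0.4]
finger_gap: 0.294
grasp_force: 59.6
```

```bash
python3 -c "
from h import *
feel(5)"
```

```text
t 14.12 tcp [0.5169 0.2231 0.0783] yaw 4.74 ball [0.6141 0.2307 0.019 ] F [-2.58 -0.93  0.26] M [-0.233  0.477 -0.01 ] tz [-1.0e-04 -1.5e-03 -1.0e+00] v 0.001 59.6
meanF [-2.14 -0.37  2.12] push fwd 2.1604651767463756
```

Emit:
step_arm([
  {"linear": [0.001,-0.016,0],"dr": [0,0,0],"claw": 255},
  {"linear": [0.001,-0.016,0],"dr": [0,0,0],"claw": 255},
  {"linear": [0.001,-0.016,0],"dr": [0,0,0],"claw": 255},
  {"linear": [0.001,-0.016,0],"dr": [0,0,0],"claw": 255},
  {"linear": [0.001,-0.016,0],"dr": [0,0,0],"claw": 255},
  {"linear": [0.001,-0.016,0],"dr": [0,0,0],"claw": 255},
  {"linear": [0.001,-0.016,0],"dr": [0,0,0],"claw": 255},
  {"linear": [0.001,-0.016,0],"dr": [0,0,0],"claw": 255},
])

```text
time: 14.78
tool_pos: [0.5173, 0.2044, 0.0784]
tool_rot: [-0.0, -0.042, 0.999, -0.0]
ft_force: [-2.6, 2.4, 0.2]
finger_gap: 0.298
grasp_force: 59.5
```

```bash
python3 -c "
from h import *
feel(5)"
```

```text
t 15.03 tcp [0.5173 0.204  0.0784] yaw 4.75 ball [0.6145 0.2116 0.0191] F [-2.49 -0.15 -1.07] M [-0.177  0.579 -0.028] tz [-0.     -0.0013 -1.    ] v 0.004 59.6
meanF [-2.3   0.54  1.82] push fwd 2.2426832603694065
```

Emit:
step_arm([
  {"linear": [0.001,-0.016,0],"dr": [0,0,0],"claw": 255},
  {"linear": [0.001,-0.016,0],"dr": [0,0,0],"claw": 255},
  {"linear": [0.001,-0.016,0],"dr": [0,0,0],"claw": 255},
  {"linear": [0,-0.016,0],"dr": [0,0,0],"claw": 255},
  {"linear": [-0.001,-0.016,0],"dr": [0,0,0],"claw": 255},
  {"linear": [-0.001,-0.016,0],"dr": [0,0,0],"claw": 255},
  {"linear": [-0.001,-0.016,0],"dr": [0,0,0],"claw": 255},
])

```text
time: 15.62
tool_pos: [0.5187, 0.1876, 0.0784]
tool_rot: [-0.0, -0.042, 0.999, -0.0]
ft_force: [-3.7, 1.4, -0.8]
finger_gap: 0.297
grasp_force: 59.5
```

```bash
python3 -c "
from h import *
feel(5)"
```

```text
t 15.87 tcp [0.5188 0.1872 0.0784] yaw 4.74 ball [0.616  0.1947 0.0191] F [-3.48 -1.81 -0.42] M [-0.358  0.677 -0.108] tz [ 0.     -0.0015 -1.    ] v 0.001 59.7
meanF [-2.58 -1.16  1.96] push fwd 2.6650352247231797
```

Emit:
step_arm([
  {"linear": [-0.001,-0.016,0],"dr": [0,0,0],"claw": 255},
  {"linear": [-0.001,-0.016,0],"dr": [0,0,0],"claw": 255},
  {"linear": [-0.001,-0.016,0],"dr": [0,0,0],"claw": 255},
  {"linear": [-0.001,-0.016,0],"dr": [0,0,0],"claw": 255},
  {"linear": [-0.001,-0.016,0],"dr": [0,0,0],"claw": 255},
  {"linear": [-0.001,-0.016,0],"dr": [0,0,0],"claw": 255},
])

```text
time: 16.37
tool_pos: [0.5208, 0.1735, 0.0784]
tool_rot: [-0.0, -0.042, 0.999, 0.0]
ft_force: [-3.8, 2.1, -0.2]
finger_gap: 0.298
grasp_force: 59.5
```

```bash
python3 -c "
from h import *
feel(5)"
```

```text
t 16.62 tcp [0.5209 0.173  0.0784] yaw 4.75 ball [0.6181 0.1806 0.0191] F [-2.65 -1.   -0.47] M [-0.28   0.667 -0.011] tz [-0.     -0.0012 -1.    ] v 0.002 59.6
meanF [-2.37 -0.55  1.62] push fwd 2.4117397757709123
```

Emit:
step_arm([
  {"linear": [-0.001,-0.016,0],"dr": [0,0,0],"claw": 255},
  {"linear": [-0.001,-0.016,0],"dr": [0,0,0],"claw": 255},
  {"linear": [-0.001,-0.016,0],"dr": [0,0,0],"claw": 255},
  {"linear": [-0.001,-0.016,0],"dr": [0,0,0],"claw": 255},
  {"linear": [-0.001,-0.016,0],"dr": [0,0,0],"claw": 255},
  {"linear": [-0.001,-0.016,0],"dr": [0,0,0],"claw": 255},
  {"linear": [-0.001,-0.016,0],"dr": [0,0,0],"claw": 255},
])

```text
time: 17.2
tool_pos: [0.5233, 0.1567, 0.0784]
tool_rot: [-0.0, -0.042, 0.999, -0.0]
ft_force: [-3.1, 1.2, -1.3]
finger_gap: 0.299
grasp_force: 59.5
```

```bash
python3 -c "
from h import *
feel(6)"
```

```text
t 17.5 tcp [0.5234 0.1563 0.0784] yaw 4.75 ball [0.6206 0.1639 0.0191] F [-3.21 -2.06 -0.58] M [-0.482  0.705 -0.152] tz [ 1.0e-04 -1.4e-03 -1.0e+00] v 0.002 59.7
meanF [-2.91 -1.22  1.46] push fwd 3.0007537975909413
```

Emit:
step_arm([
  {"linear": [0.001,-0.016,0],"dr": [0,0,0],"claw": 255},
  {"linear": [0,-0.016,0],"dr": [0,0,0],"claw": 255},
  {"linear": [-0.0005,-0.016,0],"dr": [0,0,0],"claw": 255},
  {"linear": [-0.0005,-0.016,0],"dr": [0,0,0],"claw": 255},
  {"linear": [-0.001,-0.016,0],"dr": [0,0,0],"claw": 255},
  {"linear": [-0.001,-0.016,0],"dr": [0,0,0],"claw": 255},
  {"linear": [-0.001,-0.016,0],"dr": [0,0,0],"claw": 255},
])

```text
time: 18.08
tool_pos: [0.5252, 0.1401, 0.0785]
tool_rot: [0.0, -0.042, 0.999, 0.0]
ft_force: [-2.9, 1.0, -0.7]
finger_gap: 0.295
grasp_force: 59.6
```

```bash
python3 -c "
from h import *
feel(6)"
```

```text
t 18.38 tcp [0.5253 0.1396 0.0784] yaw 4.75 ball [0.6225 0.1472 0.0191] F [-2.27 -2.3  -1.12] M [-0.52   0.612 -0.158] tz [ 2.0e-04 -1.3e-03 -1.0e+00] v 0.001 59.7
meanF [-2.32 -1.3   1.47] push fwd 2.421156477218674
```

Emit:
step_arm([
  {"linear": [-0.0008,-0.016,0.0005],"dr": [0,0,0],"claw": 255},
  {"linear": [-0.0008,-0.016,0.0005],"dr": [0,0,0],"claw": 255},
  {"linear": [-0.0008,-0.016,0.0005],"dr": [0,0,0],"claw": 255},
  {"linear": [-0.0008,-0.016,0],"dr": [0,0,0],"claw": 255},
  {"linear": [-0.0008,-0.016,0],"dr": [0,0,0],"claw": 255},
  {"linear": [-0.0008,-0.016,0],"dr": [0,0,0],"claw": 255},
  {"linear": [-0.0008,-0.016,0],"dr": [0,0,0],"claw": 255},
  {"linear": [-0.0008,-0.016,0],"dr": [0,0,0],"claw": 255},
])

```text
time: 19.05
tool_pos: [0.5278, 0.121, 0.0782]
tool_rot: [0.0, -0.042, 0.999, 0.0]
ft_force: [-2.8, 1.1, -0.1]
finger_gap: 0.298
grasp_force: 59.6
```

```bash
python3 -c "
from h import *
feel(6)"
```

```text
t 19.35 tcp [0.5279 0.1206 0.0782] yaw 4.75 ball [0.6251 0.1282 0.0189] F [-3.14 -1.04 -0.2 ] M [-0.377  0.617 -0.103] tz [ 3.0e-04 -1.2e-03 -1.0e+00] v 0.002 59.7
meanF [-2.54 -0.56  1.95] push fwd 2.582064969574496
```

Emit:
step_arm([
  {"linear": [-0.0008,-0.016,0],"dr": [0,0,0],"claw": 255},
  {"linear": [-0.0008,-0.016,0],"dr": [0,0,0],"claw": 255},
  {"linear": [-0.0008,-0.016,0],"dr": [0,0,0],"claw": 255},
  {"linear": [-0.0008,-0.016,0],"dr": [0,0,0],"claw": 255},
  {"linear": [-0.0008,-0.016,0],"dr": [0,0,0],"claw": 255},
  {"linear": [-0.0008,-0.016,0],"dr": [0,0,0],"claw": 255},
  {"linear": [-0.0008,-0.016,0],"dr": [0,0,0],"claw": 255},
  {"linear": [-0.0008,-0.016,0],"dr": [0,0,0],"claw": 255},
])

```text
time: 20.02
tool_pos: [0.5303, 0.1019, 0.0782]
tool_rot: [0.0, -0.042, 0.999, -0.0]
ft_force: [-2.8, 1.8, -0.5]
finger_gap: 0.299
grasp_force: 59.6
```

Run:
```python
from h import *
feel(6)
im=capture('top')[:,:,::-1];cv2.imwrite('pics/t6.png',cv2.resize(im[140:200,280:345],None,fx=9,fy=9,interpolation=cv2.INTER_CUBIC))
print(proj(get_calibration('top'),[[.6085,.252,.018],[.625,.083,.018],[.63,.083,.058]]))
```

```text
t 20.32 tcp [0.5304 0.1016 0.0782] yaw 4.75 ball [0.6276 0.1091 0.0189] F [-3.27 -1.99 -0.03] M [-0.352  0.486 -0.114] tz [ 2.0e-04 -1.3e-03 -1.0e+00] v 0.002 59.7
meanF [-2.66 -1.1   2.34] push fwd 2.7399825476052926
[[289.71363195 173.73972855]
 [335.26618063 169.61807632]
 [335.73698559 166.9995663 ]]
```

View pics/t6.png

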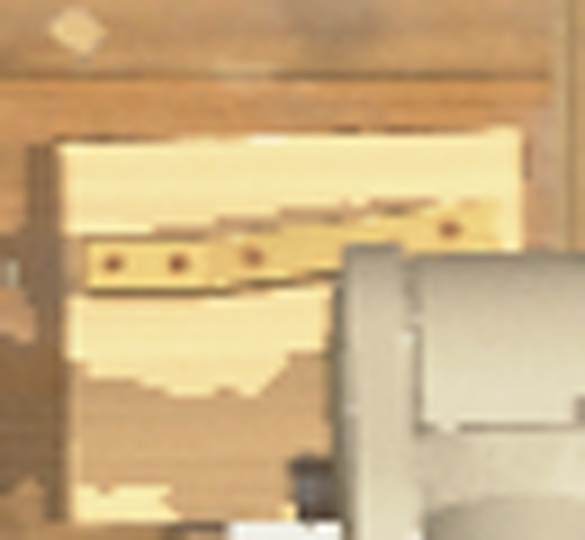

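The top view shows the whole rail. Its left end is at column 84 of the crop and its right end at about 497, which puts the seam's ends near y = 0.251 and y = 0.084. I'm carrying on to the right end.

Emit:
step_arm([
  {"linear": [-0.0007,-0.016,0],"dr": [0,0,0],"claw": 255},
  {"linear": [-0.0007,-0.016,0],"dr": [0,0,0],"claw": 255},
  {"linear": [-0.0007,-0.016,0],"dr": [0,0,0],"claw": 255},
  {"linear": [-0.0007,-0.016,0],"dr": [0,0,0],"claw": 255},
  {"linear": [-0.0008,-0.016,0],"dr": [0,0,0],"claw": 255},
  {"linear": [-0.0008,-0.016,0],"dr": [0,0,0],"claw": 255},
])

```text
time: 20.87
tool_pos: [0.5322, 0.0877, 0.0782]
tool_rot: [0.0, -0.042, 0.999, 0.0]
ft_force: [-2.2, 1.6, -0.6]
finger_gap: 0.296
grasp_force: 59.6
```

```bash
python3 -c "
from h import *
feel(5)"
```

```text
t 21.12 tcp [0.5322 0.0873 0.0782] yaw 4.75 ball [0.6294 0.0948 0.0189] F [-1.91 -0.77  0.64] M [-0.351  0.445 -0.092] tz [ 2.0e-04 -1.2e-03 -1.0e+00] v 0.004 59.7
meanF [-2.26 -0.64  2.21] push fwd 2.30749378098943
```

Emit:
step_arm([
  {"linear": [-0.0008,-0.016,0],"dr": [0,0,0],"claw": 255},
  {"linear": [-0.0008,-0.016,0],"dr": [0,0,0],"claw": 255},
  {"linear": [-0.0008,-0.016,0],"dr": [0,0,0],"claw": 255},
  {"linear": [-0.0008,-0.015,0],"dr": [0,0,0],"claw": 255},
  {"linear": [0,0,0],"dr": [0,0,0],"claw": 255},
])

```text
time: 21.53
tool_pos: [0.5335, 0.0779, 0.0782]
tool_rot: [0.0, -0.042, 0.999, -0.0]
ft_force: [-1.9, -0.6, 0.1]
finger_gap: 0.295
grasp_force: 59.7
```

```bash
python3 -c "
from h import *
feel(6)"
```

```text
t 21.83 tcp [0.5335 0.0781 0.0782] yaw 4.76 ball [0.6307 0.0857 0.0189] F [-2.36 -1.07 -0.22] M [-0.263  0.398 -0.089] tz [ 1.e-04 -9.e-04 -1.e+00] v 0.002 59.7
meanF [-1.97 -0.74  2.2 ] push fwd 2.021037755023142
```

Emit:
step_arm([
  {"linear": [-0.001,-0.009,0],"dr": [0,0,0],"claw": 255},
  {"linear": [-0.001,-0.009,0],"dr": [0,0,0],"claw": 255},
  {"linear": [0,0,0],"dr": [0,0,0],"claw": 255},
])

```text
time: 22.08
tool_pos: [0.5341, 0.0754, 0.0782]
tool_rot: [0.0, -0.042, 0.999, -0.0]
ft_force: [-2.5, -0.8, -0.5]
finger_gap: 0.294
grasp_force: 59.7
```

```bash
python3 -c "
from h import *
feel(6)"
```

```text
t 22.38 tcp [0.5341 0.0754 0.0783] yaw 4.76 ball [0.6313 0.083  0.019 ] F [-2.53 -2.38 -0.35] M [-0.54   0.328 -0.233] tz [ 3.e-04 -8.e-04 -1.e+00] v 0.002 59.8
meanF [-2.21 -1.54  2.28] push fwd 2.3284999273815314
```

Emit:
step_arm([
  {"linear": [-0.0005,-0.008,0],"dr": [0,0,0],"claw": 255},
  {"linear": [0,0,0],"dr": [0,0,0],"claw": 255},
  {"linear": [0.03,0,-0.03],"dr": [0,0,0],"claw": 255},
  {"linear": [0.06,0,-0.1],"dr": [0,0,0],"claw": 255},
  {"linear": [0,0,-0.2],"dr": [0,0,0],"claw": 255},
  {"linear": [0,0,-0.2],"dr": [0,0,0],"claw": 255},
  {"linear": [0,0,-0.15],"dr": [0,0,0],"claw": 255},
  {"linear": [0,0,0],"dr": [0,0,0],"claw": 255},
  {"linear": [0,0,0],"dr": [0,0,0],"claw": 255},
])

```text
time: 23.13
tool_pos: [0.522, 0.0737, 0.1818]
tool_rot: [0.002, -0.042, 0.999, 0.0]
ft_force: [-0.4, 0.1, -2.7]
finger_gap: 0.294
grasp_force: 59.6
```

```bash
python3 -c "
from h import *
show()
print(rows([.4688,.4079,.175],R.from_quat([-.143,.99,0,0])))"
```

```text
t 23.13 tcp [0.522  0.0737 0.1818] yaw 4.81 ball [0.6192 0.0814 0.1225] F [-0.4   0.09 -2.74] M [ 0.023  0.038 -0.029] tz [ 4.4e-03  3.0e-04 -1.0e+00] v 0.055 59.6
(array([0.167, 2.25 , 0.045]), array([-0.001,  0.008, -0.388]))
```

Emit:
step_arm([
  {"linear": [0.016,0.15,0],"dr": [0,0,0],"claw": 255},
  {"linear": [0.016,0.23,0],"dr": [0,0,0],"claw": 255},
  {"linear": [0.017,0.23,0],"dr": [0,0,0],"claw": 255},
  {"linear": [0.017,0.23,0],"dr": [0,0,0],"claw": 255},
  {"linear": [0.017,0.24,0],"dr": [0,0,0],"claw": 255},
  {"linear": [0.017,0.24,0],"dr": [0,0,0],"claw": 255},
  {"linear": [0.017,0.23,0],"dr": [0,0,0],"claw": 255},
  {"linear": [0.017,0.23,0],"dr": [0,0,0],"claw": 255},
  {"linear": [0.017,0.23,0],"dr": [0,0,0],"claw": 255},
  {"linear": [0.016,0.24,0],"dr": [0,0,0],"claw": 255},
])

```text
time: 23.97
tool_pos: [0.466, 0.4088, 0.178]
tool_rot: [-0.001, -0.042, 0.999, -0.001]
ft_force: [1.6, -1.4, -2.0]
finger_gap: 0.3
grasp_force: 59.5
```

Emit:
step_arm([
  {"linear": [0,0,0],"dr": [0,0,-0.194],"claw": 255},
  {"linear": [0,0,0],"dr": [0,0,-0.194],"claw": 255},
  {"linear": [0,0,0],"dr": [0,0,0],"claw": 255},
  {"linear": [0,0,0],"dr": [0,0,0],"claw": 255},
  {"linear": [0,0,0],"dr": [0,0,0],"claw": 255},
  {"linear": [0,0,0],"dr": [0,0,0],"claw": 255},
  {"linear": [0,0,0],"dr": [0,0,0],"claw": 255},
  {"linear": [0,0,0],"dr": [0,0,0],"claw": 255},
])

```text
time: 24.63
tool_pos: [0.4677, 0.4073, 0.1803]
tool_rot: [0.0, -0.142, 0.99, 0.0]
ft_force: [-0.6, -0.5, -1.7]
finger_gap: 0.296
grasp_force: 60.0
```

```bash
python3 -c "
from h import *
for i in range(5): capture('side')
show()
print(rows([.4685,.4079,.0889],R.from_quat([-.143,.99,0,0])))"
```

```text
t 24.88 tcp [0.4676 0.4077 0.1803] yaw 16.41 ball [0.5612 0.4347 0.121 ] F [-0.55  0.54 -1.35] M [0.052 0.03  0.002] tz [ 2.e-04  0.e+00 -1.e+00] v 0.003 60.0
(array([-0.006, -0.   ,  0.609]), array([-0.   ,  0.   , -0.001]))
```

Emit:
step_arm([
  {"linear": [-0.006,0,0.08],"dr": [0,0,0],"claw": 255},
  {"linear": [0,0,0.12],"dr": [0,0,0],"claw": 255},
  {"linear": [0,0,0.12],"dr": [0,0,0],"claw": 255},
  {"linear": [0,0,0.08],"dr": [0,0,0],"claw": 255},
  {"linear": [0,0,0],"dr": [0,0,0],"claw": 255},
  {"linear": [0,0,0],"dr": [0,0,0],"claw": 255},
  {"linear": [0,0,0],"dr": [0,0,0],"claw": 255},
  {"linear": [0,0,0],"dr": [0,0,0],"claw": 255},
])

```text
time: 25.55
tool_pos: [0.4691, 0.4085, 0.1216]
tool_rot: [0.001, -0.143, 0.99, 0.0]
ft_force: [0.2, -0.7, -1.4]
finger_gap: 0.295
grasp_force: 60.0
```

```bash
python3 -c "
from h import *
feel(4)
print(rows([.4686,.4079,.0889],R.from_quat([-.143,.99,0,0])))"
```

```text
t 25.75 tcp [0.4688 0.4082 0.121 ] yaw 16.43 ball [0.5624 0.4353 0.0617] F [ 0.29  0.33 -2.24] M [0.062 0.045 0.019] tz [ 1.2e-03  7.0e-04 -1.0e+00] v 0.006 60.0
meanF [0.33 0.16 0.59] push fwd -0.3639292074661853
(array([ 0.002, -0.002,  0.214]), array([ 0.001,  0.003, -0.   ]))
```

Lined up. Going down gently.

Emit:
step_arm([
  {"linear": [0,0,0.03],"dr": [0,0,0],"claw": 255},
  {"linear": [0,0,0.03],"dr": [0,0,0],"claw": 255},
  {"linear": [0,0,0.03],"dr": [0,0,0],"claw": 255},
  {"linear": [0,0,0.03],"dr": [0,0,0],"claw": 255},
  {"linear": [0,0,0.02],"dr": [0,0,0],"claw": 255},
  {"linear": [0,0,0],"dr": [0,0,0],"claw": 255},
  {"linear": [0,0,0],"dr": [0,0,0],"claw": 255},
])

```text
time: 26.33
tool_pos: [0.4681, 0.4078, 0.0987]
tool_rot: [-0.0, -0.143, 0.99, -0.0]
ft_force: [-1.2, -0.8, -1.8]
finger_gap: 0.3
grasp_force: 60.0
```

```bash
python3 -c "
from h import *
feel(4)
print(rows([.4686,.4079,.0889],R.from_quat([-.143,.99,0,0])))"
```

```text
t 26.53 tcp [0.4685 0.4081 0.0995] yaw 16.43 ball [0.5622 0.4352 0.0402] F [-0.15  0.32 -2.28] M [ 0.008 -0.016 -0.021] tz [ 5.e-04  2.e-04 -1.e+00] v 0.003 60.0
meanF [-0.03 -0.17  0.08] push fwd 0.07569151665674248
(array([-0.   , -0.001,  0.07 ]), array([ 0.   ,  0.001, -0.   ]))
```

Emit:
step_arm([
  {"linear": [0,0,0.015],"dr": [0,0,0],"claw": 255},
  {"linear": [0,0,0.015],"dr": [0,0,0],"claw": 255},
  {"linear": [0,0,0.015],"dr": [0,0,0],"claw": 255},
  {"linear": [0,0,0.015],"dr": [0,0,0],"claw": 255},
  {"linear": [0,0,0.01],"dr": [0,0,0],"claw": 255},
  {"linear": [0,0,0],"dr": [0,0,0],"claw": 255},
  {"linear": [0,0,0],"dr": [0,0,0],"claw": 255},
])

```text
time: 27.12
tool_pos: [0.4687, 0.4081, 0.089]
tool_rot: [0.0, -0.143, 0.99, 0.0]
ft_force: [1.7, 0.3, 1.1]
finger_gap: 0.299
grasp_force: 60.4
```

```bash
python3 -c "
from h import *
feel(4)
print(rows([.4686,.4079,.0889],R.from_quat([-.143,.99,0,0])))"
```

```text
t 27.32 tcp [0.4687 0.4082 0.089 ] yaw 16.43 ball [0.5624 0.4352 0.0297] F [0.92 0.11 0.92] M [-0.038 -0.064 -0.034] tz [ 8.e-04  3.e-04 -1.e+00] v 0.002 60.4
meanF [0.86 0.25 3.22] push fwd -0.8973179391429283
(array([ 0.001, -0.001,  0.001]), array([ 0.   ,  0.002, -0.   ]))
```

Emit:
step_arm([
  {"linear": [0,0,0.003],"dr": [0,0,0],"claw": 255},
  {"linear": [0,0,0],"dr": [0,0,0],"claw": 255},
  {"linear": [0,0,0],"dr": [0,0,0],"claw": 150},
  {"linear": [0,0,0],"dr": [0,0,0],"claw": 120},
  {"linear": [0,0,0],"dr": [0,0,0],"claw": 90},
  {"linear": [0,0,0],"dr": [0,0,0],"claw": 50},
  {"linear": [0,0,0],"dr": [0,0,0],"claw": 0},
  {"linear": [0,0,0],"dr": [0,0,0],"claw": 0},
  {"linear": [0,0,0],"dr": [0,0,0],"claw": 0},
  {"linear": [0,0,0],"dr": [0,0,0],"claw": 0},
])

```text
time: 28.15
tool_pos: [0.4683, 0.408, 0.0882]
tool_rot: [-0.0, -0.143, 0.99, -0.0]
ft_force: [-1.0, -0.3, -0.7]
finger_gap: 0.994
grasp_force: 0.0
```

Emit:
step_arm([
  {"linear": [0,0,-0.05],"dr": [0,0,0],"claw": 0},
  {"linear": [0,0,-0.1],"dr": [0,0,0],"claw": 0},
  {"linear": [0,0,-0.2],"dr": [0,0,0],"claw": 0},
  {"linear": [0,0,-0.25],"dr": [0,0,0],"claw": 0},
  {"linear": [0,0,-0.25],"dr": [0,0,0],"claw": 0},
  {"linear": [0,0,-0.1],"dr": [0,0,0],"claw": 0},
  {"linear": [0,0,0],"dr": [0,0,0],"claw": 0},
  {"linear": [0,0,0],"dr": [0,0,0],"claw": 0},
  {"linear": [0,0,0],"dr": [0,0,0],"claw": 0},
  {"linear": [0,0,0],"dr": [0,0,0],"claw": 0},
])

```text
time: 28.98
tool_pos: [0.4676, 0.4075, 0.2291]
tool_rot: [-0.001, -0.143, 0.99, -0.001]
ft_force: [0.2, -1.1, -0.5]
finger_gap: 1.001
grasp_force: 0.0
```

```bash
python3 -c "
from h import *
show()
c=get_calibration('wrist');im=capture('wrist')[:,:,::-1];np.save('w7.npy',c['world_to_cam'])
cv2.imwrite('pics/w7c.png',cv2.resize(im[110:265,260:380],None,fx=3.8,fy=3.8,interpolation=cv2.INTER_CUBIC))
g=np.array([.470,.4085,.11]);Q=R.from_euler('z',np.radians(16.6));p=proj(c,[g+Q.apply(v) for v in ([.0958,0,-.0804],[0,.0195,0],[0,-.0195,0])])
print((p-[260,110])*3.8)"
```

```text
t 28.98 tcp [0.4676 0.4075 0.2291] yaw 16.43 ball [0.5612 0.4346 0.1698] F [ 0.25 -1.1  -0.5 ] M [-0.055  0.079  0.025] tz [-0.0025 -0.0018 -1.    ] v 0.007 0.0
[[225.15356063 541.91009342]
 [304.5446817  340.61601939]
 [141.75088787 340.99453268]]
```

View pics/w7c.png

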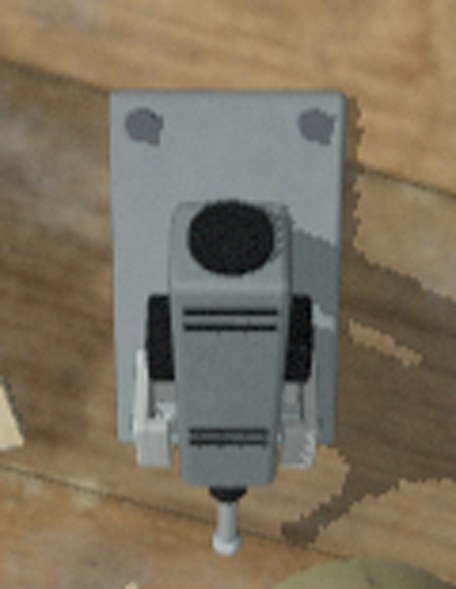

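The probe is home: the ball is at (226,540), within 2 px of where it should be. Both black buttons stand out, with outer edges at 146 and 313, the full 39 mm apart.

```bash
python3 -c "
from bench import order
print(order.hand_in())"
```

```text
the job is handed in; nothing more can be done
None
```

I ran the probe along the whole seam, feeling contact with both panel and rail at every check, then put it back in its holder with both buttons sprung out and handed the job in at about 29 s; the hand-in gave no verdict.

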